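# Flip the kiln-ready marker beside the bowl

### The arm

A 6-joint arm with a two-finger parallel gripper is mounted at the origin on the work surface. World frame = base frame: x ahead of the robot, y to its left, z up, the work surface at z = 0. Lengths are in m, angles in rad, forces in N, time in s.
With the tool pointing down it reaches from about 0.35 to 0.975 m from the base axis. Payload 4.9 kg.
Tool frame: the origin (TCP) lies on the centre line of the jaws, within the pads' length; the fingertips stand 14 mm ahead of it and the grasp point (between the pads) lies 5 mm behind it; y points along the fingers, z is the direction in which the jaws open and shut, and the axes are right-handed (so a half turn about y gives the same grasp; the last joint's range is limited). The gripper opens to 85 mm and grips with 20 to 120 N. Pads are 22 mm wide; open, the fingers measure 114 mm over their backs; the gripper's body (76 mm by 85 mm) begins 54 mm behind the grasp point. The pads swing forward as they close: fully open they stand 13 mm farther back than shut.
Start: joints at [1.2, 0.053, 1.613, -0, 1.476, -0.119], TCP at [0.156, 0.605, 0.245] pointing down, gripper open.
Joint ranges: [-3.01, 3.01], [-1.01, 2.22], [0.06, 2.58], [-1.02, 4.17], [0.09, 2.62], [-3.14, 3.14]. Speed limits (rad/s): [2.57, 2.57, 3.14, 3.14, 3.14, 3.14].

### API

Orientations are given as a rotation vector (axis times angle).
In Python, from station import ctrl gives the robot as it stands.
- The arm moves only by the tool servo_tool, never from a script. Its arguments are lists of equal length, an entry for each row: "delta_pos": the shift along the tool's x, y, z in m, a list of three; "dr": the turn, a rotation vector about the tool's x, y, z in degrees, a list of three; "grip": the opening, from 0 (shut) to 1 (fully open). In form: {"delta_pos": [[x, y, z], ...], "dr": [[rx, ry, rz], ...], "grip": [grip, ...]}. A call has 1 to 5 rows; each row shifts and turns the pose as measured when the row begins, along the tool's axes as they then stand; what a row does not reach is not made up. A row lasts 1/8 s, in which the tool goes at most 62.5 mm and 10.7 degrees, less where a joint would pass 70% of its speed; a pose out of reach is approached as far as the arm can. A call is refused whole if a number of a shift passes 0.0625 or a number of a turn 10.7, either way. A call with a gripper value outside its range is refused whole. The fingers move at their own pace and stop on an object; "grip_force" is the grip in N (left out, the last holds). Time passes only in rows, so rows that do not move let the fingers close. It gives the time, the measured TCP pose, the force and the opening at its end, in the units of the state.
- ctrl.get_obs(): the state, without advancing time (a new reading comes with each control period).
- ctrl.get_image(name): name is "side" or "top" or "wrist"; returns the picture (480x640x3 uint8, red, green, blue); there is no depth.
- ctrl.camera_params(name): a dict with "fovy" (degrees; the focal length in pixels is half the picture's height over the tangent of half this angle, whatever the lens; pixels are square), "cx", "cy" (the principal point, pixels), "k1" (the pictures are not rectified: a ray, as slopes to the right and down, at radius r is drawn at 1 + k1 r^2 times it, then the intrinsics apply), "eye" and "rotation" of the camera in the world. Camera axes: x right, y down, z forward; pixel columns grow to the right and rows downward; lengths in m; the calibration is good to about 2 mm. A picture is of the moment at which its call begins: read the wrist's pose just before it. camera_params takes no time and is no camera call; for the wrist camera it gives the pose at the moment of the call.
- ctrl.finish_job(): hands the job in, once; it reports no verdict.
Trained networks look in the newest picture that a camera, given by its name, has taken for a name from the list of things; names that differ only in an ending like _2 or _b are one class to them, and where a whole thing is asked for, a point or a joint stands for the part that bears it (a point fixed in the world has none). Each returns a list of dicts, best first, with "score" (0 to 1); they miss things now and then, are a little off and sometimes report something else, mostly with a low value. They report only what shows in the picture. A call takes as long as a camera call. They do not tell look-alikes from the thing itself.
- ctrl.masks_of(camera, label): "pixels" (480x640 bool, what is visible of it) and "extent" ([left, top, right, bottom] in pixels, round what is visible of it).
The state is a dict: "t": time; "q": joint angles; "dq": joint speeds; "effort": joint torques, N m; "tool_pos": TCP position; "tool_rot": TCP orientation; "contact_force": force on the tool from outside, world axes, zero at the start; "wrist_torque": the same for the moment, N m; "opening": finger opening in m.
Only numpy, scipy, OpenCV 4.12 (cv2) and the standard library are available. Lean on these libraries where they do the work, as an engineer would, in place of code of your own. Each camera call takes 0.05 s, during which the arm holds its last target.

### The job

Two pots are drying, each with a hinged wooden flip marker close beside it, both showing the bar face (still drying). The bowl is dry: push the marker beside the bowl right over its pivot with your fingertips until it lies flat on the other side, ring face up; push it gently, without pinching it. Leave the vase's marker as it is and do not move or lift the pots or the wooden rib.

Things in the scene. Friction and masses are not known exactly. Their poses are not given: they have to be found in the camera images.
- left_stand: left wooden marker stand, fixed. Base 90 (own x) x 200 (own y) x 15 mm; origin at the centre of its underside, z up. Own +y points roughly to the robot's left; a pot stands on its own +x side. Paddle lies towards own +y at the start and must end towards own -y. Two rests for it, 22 (x) x 12 (y) mm, stand at own y = 60 and -60 mm, tops at 86 mm.
- left_pivot (a point): middle of the left marker's axle, 90 mm above the table, over the stand's centre. The axle runs along the stand's own x between two posts at x = 32 to 44 mm and -32 to -44 mm, 24 mm thick along y, tops 100 mm above the table.
- left_tip (a point): middle of the free edge of the left paddle: white-painted wooden plate 56 mm wide, 8 mm thick, reaching 85 mm from the axle. A tail in line with it (34 mm wide, 8 mm thick) reaches 45 mm beyond the axle; pressing the tail down, in the open gap between axle and rest, raises the paddle. Dark 1.5 mm raised marks: straight bar on one face, ring on the other.
- left_paddle (a joint): angle (rad) of the left paddle: 0 level towards the stand's own +y, bar face up; 1.57 upright; 3.14 level towards own -y, ring face up. Hard stops at 0 and 3.14. Starts between 0 and 0.3. Stiff hinge: the paddle stays wherever it is left; about 0.06 to 0.09 N m (2 to 3 N on the tail) turns it.
- right_stand: right wooden marker stand, fixed. Base 90 (own x) x 200 (own y) x 15 mm; origin at the centre of its underside, z up. Turned about half round: own +y points roughly to the robot's right; a pot stands on its own -x side. Paddle lies towards own +y at the start and must end towards own -y. Two rests for it, 22 (x) x 12 (y) mm, stand at own y = 60 and -60 mm, tops at 86 mm.
- right_pivot (a point): middle of the right marker's axle, 90 mm above the table, over the stand's centre. The axle runs along the stand's own x between two posts at x = 32 to 44 mm and -32 to -44 mm, 24 mm thick along y, tops 100 mm above the table.
- right_tip (a point): middle of the free edge of the right paddle: white-painted wooden plate 56 mm wide, 8 mm thick, reaching 85 mm from the axle. A tail in line with it (34 mm wide, 8 mm thick) reaches 45 mm beyond the axle; pressing the tail down, in the open gap between axle and rest, raises the paddle. Dark 1.5 mm raised marks: straight bar on one face, ring on the other.
- right_paddle (a joint): angle (rad) of the right paddle: 0 level towards the stand's own +y, bar face up; 1.57 upright; 3.14 level towards own -y, ring face up. Hard stops at 0 and 3.14. Starts between 0 and 0.3. Stiff hinge: the paddle stays wherever it is left; about 0.06 to 0.09 N m (2 to 3 N on the tail) turns it.
- bowl: loose open terracotta bowl, 110 mm across the rim, 65 mm high, origin at the centre of its underside; stands about 150 mm beyond the pivot of one of the two stands (the other pot is at the other stand, which one varies)
- vase: loose terracotta vase, 84 mm across the belly, narrow neck, 130 mm high, origin at the centre of its underside; stands about 150 mm beyond the pivot of the other stand
- rib: loose wooden potter's rib, a flat slab 110 (own x) x 45 x 12 mm lying on the table, origin at the centre of its underside
There are look-alikes about, which are no part of the job. What is shaped like the bowl but yellow is not meant.

How it is judged:
By the outcome, as a careful person would: the job done as asked, in the order asked, and still so for the second after the job is handed in, with the robot touching nothing.
It also fails if it takes over 51 s, if anything falls off the work surface, if the arm or the gripper's body presses on something with over 40 N, if the wrist force passes 120 N, or if a joint passes its speed limit or range.

## Working session

There is one attempt and no reset: what is moved stays moved. The work goes in short steps, Python scripts to look and compute and a tool call to move; the robot and the scene stay as the last step left them, time stands still between calls to the robot, and variables do not carry over. Pictures are saved under pics/ and viewed, and the job is handed in when it is done.

Besides the shell and the picture viewer there is one more tool, called after "Request:" as a command line: name --argument value ..., lists and objects as JSON in quotes. servo_tool: Moves the arm, as the interface text tells. Its arguments: {"type":"object","properties":{"delta_pos":{"type":"array","items":{"type":"array","items":{"type":"number"}}},"dr":{"type":"array","items":{"type":"array","items":{"type":"number"}}},"grip":{"type":"array","items":{"type":"number"}},"grip_force":{"type":"number"}},"required":["delta_pos","dr","grip"]}

```bash
mkdir -p pics; ls
python3 - <<'E'
from station import ctrl
import cv2,numpy as np
print(ctrl.get_obs())
for n in ["top","side"]:
    im=ctrl.get_image(n); cv2.imwrite(f"pics/{n}0.png",im[:,:,::-1]); print(n,ctrl.camera_params(n))
print(ctrl.get_obs()['t'])
E
```

```text
pics
{'t': 0.0, 'q': array([ 1.20000060e+00,  5.33578613e-02,  1.61426481e+00,  1.10534457e-05,
        1.47599211e+00, -1.19011875e-01]), 'dq': array([-0.00130885,  0.00254623, -0.00142157, -0.00030464, -0.00050961,
        0.00233274]), 'effort': array([ 2.36659789e-04, -3.93688846e+01, -3.70172489e+01, -1.53270494e-04,
        7.30225642e-03, -9.48844075e-06]), 'tool_pos': array([0.1554998 , 0.60474817, 0.2440798 ]), 'tool_rot': array([-1.563705  ,  0.19810449, -0.19731566]), 'contact_force': array([0.13033721, 0.0899702 , 0.15639771]), 'wrist_torque': array([ 0.0400633 ,  0.01185772, -0.00751621]), 'opening': 0.08560745527735024}
top {'fovy': 51.232589412194606, 'cx': 322.72807537330004, 'cy': 239.66463256471872, 'k1': -0.1427737842262735, 'eye': array([0.3606854 , 0.01191426, 1.12701898]), 'rotation': array([-2.12657195,  2.15726904, -0.22396527])}
side {'fovy': 48.711771039865276, 'cx': 327.129624904107, 'cy': 233.31343443755867, 'k1': -0.0870850877013461, 'eye': array([0.24546715, 0.63444297, 0.66252457]), 'rotation': array([-0.54055001,  2.62780131, -1.27394075])}
0.1
```

View pics/top0.png

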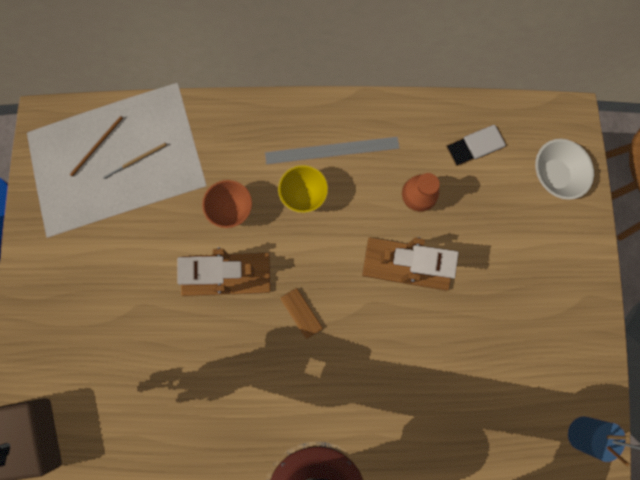

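View pics/side0.png

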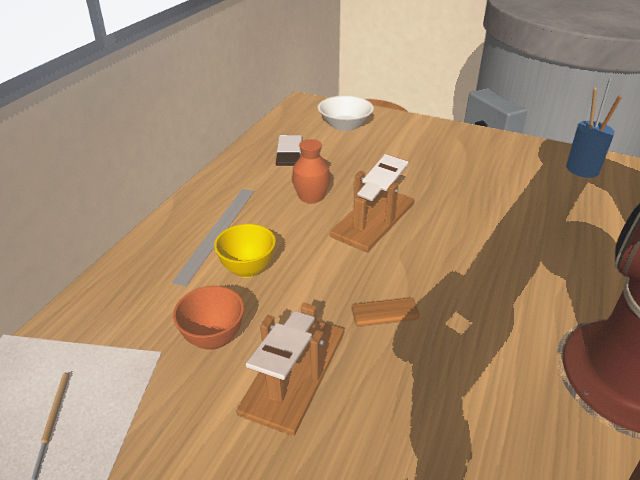

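The terracotta bowl (228,203) stands by the left stand (225,273), and the vase by the right one, so the left marker is the one to flip. I'll localise it more closely.

```bash
cat > h.py <<'E'
import numpy as np,cv2
from scipy.spatial.transform import Rotation as R
def K(p):
    f=240/np.tan(np.radians(p['fovy']/2)); return np.array([[f,0,p['cx']],[0,f,p['cy']],[0,0,1.]]),np.array([p['k1'],0,0,0.])
def proj(p,X):
    k,d=K(p); Rm=R.from_rotvec(p['rotation']).as_matrix().T
    Y=(np.atleast_2d(X)-p['eye'])@Rm.T
    return cv2.projectPoints(Y,np.zeros(3),np.zeros(3),k,d)[0][:,0]
def ray(p,uv,z):
    k,d=K(p); n=cv2.undistortPoints(np.array(uv,float).reshape(-1,1,2),k,d)[:,0]
    D=np.c_[n,np.ones(len(n))]@R.from_rotvec(p['rotation']).as_matrix().T
    return p['eye']+D*((z-p['eye'][2])/D[:,2])[:,None]
E
python3 - <<'E'
from station import ctrl
import cv2
a=cv2.imread('pics/top0.png')[180:320,150:320]; b=cv2.imread('pics/side0.png')[280:440,220:360]
cv2.imwrite('pics/a.png',cv2.resize(a,None,fx=4.7,fy=4.2*4.7/4.2*1.0-0.5+0,interpolation=cv2.INTER_CUBIC)[:600] if 0 else cv2.resize(a,None,fx=4,fy=4,interpolation=cv2.INTER_CUBIC))
cv2.imwrite('pics/b.png',cv2.resize(b,None,fx=3.75,fy=3.75,interpolation=cv2.INTER_CUBIC))
from h import *
for c in ['top','side']:
  for l in ['left_stand','left_tip','bowl','rib']:
    for m in ctrl.masks_of(c,l)[:3]:
        ys,xs=np.nonzero(m['pixels']); print(c,l,round(m['score'],2),np.round(m['extent']),xs.mean(),ys.mean(),len(xs), cv2.minAreaRect(np.c_[xs,ys].astype(np.int32)))
print(ctrl.get_obs()['t'])
E
```

```text
top left_stand 0.73 [176. 248. 270. 295.] 224.12464294988314 273.53544533887305 3851 ((223.63113403320312, 271.51605224609375), (47.650634765625, 91.8262939453125), 87.51044464111328)
top left_tip 0.96 [176. 256. 240. 285.] 206.03190767141888 269.9382213170401 1473 ((209.0, 270.5), (27.0, 62.0), 90.0)
top bowl 0.87 [280. 162. 327. 213.] 302.5725552050473 187.875920084122 1902 ((302.5, 187.5), (47.0, 49.0), 90.0)
top bowl 0.72 [203. 178. 251. 230.] 226.40880829015543 203.65025906735752 1930 ((226.0, 203.5), (47.0, 50.0), 90.0)
top rib 0.82 [278. 290. 320. 338.] 300.5391658189217 312.7680569684639 983 ((300.7168273925781, 312.96832275390625), (49.48335266113281, 20.380733489990234), 57.72435760498047)
side left_stand 0.6 [238. 306. 345. 437.] 288.5271759316578 368.9330196855268 8077 ((284.761474609375, 364.7833251953125), (79.39722442626953, 131.30386352539062), 26.05349349975586)
side left_tip 0.57 [331. 159. 416. 250.] 373.7837203847056 205.14262256626787 4263 ((377.5589294433594, 202.92808532714844), (63.96856689453125, 99.76030731201172), 24.057350158691406)
side left_tip 0.56 [247. 311. 316. 377.] 282.38532849657395 346.2386134623136 2481 ((283.7691955566406, 343.3461608886719), (39.93841552734375, 77.93538665771484), 33.690067291259766)
side bowl 0.78 [216. 228. 273. 278.] 245.25 248.8731647634584 2452 ((247.40762329101562, 248.4139862060547), (53.95067596435547, 57.781497955322266), 61.3895378112793)
side bowl 0.62 [172. 289. 243. 351.] 208.7342939481268 316.17118155619596 3470 ((209.25003051757812, 314.7500305175781), (63.639610290527344, 68.58935546875), 45.0)
side rib 0.88 [352. 295. 421. 326.] 384.9562803608605 311.6988202637058 1441 ((385.5684509277344, 311.4904479980469), (23.608488082885742, 66.08074188232422), 82.05652618408203)
0.5
```

View pics/a.png

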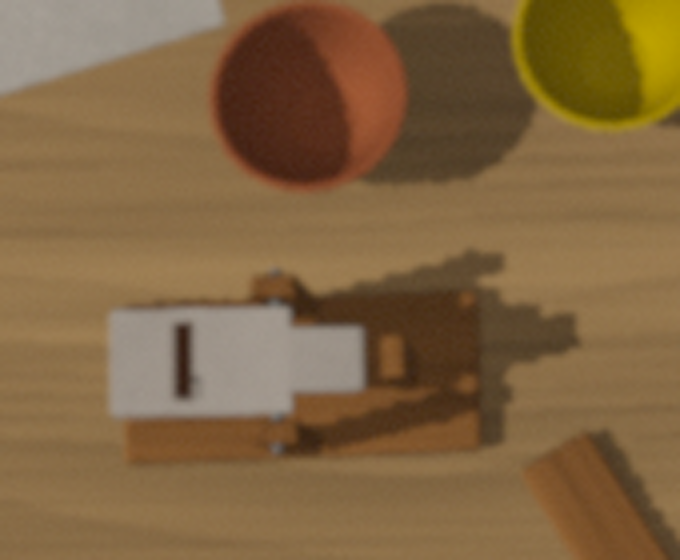

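View pics/b.png

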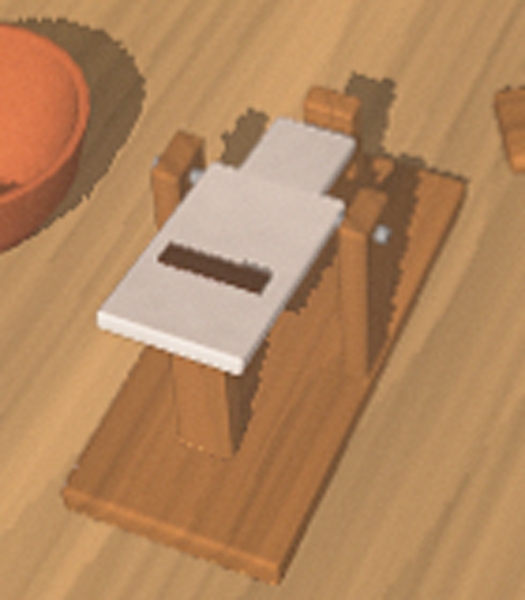

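```bash
cat > fit.py <<'E'
from station import ctrl
from h import *
from scipy.optimize import least_squares
T,S=ctrl.camera_params('top'),ctrl.camera_params('side')
B=[(-45,100,15),(-45,-100,15),(45,-100,15)]
tu=[(127,460),(480,449),(478,292),(110,308),(110,417),(364,326),(364,392)]
su=[(278,568),(70,493),(465,180),(101,318),(238,362),(285,122),(355,145)]
Bs=[(-45,100,15),(45,100,15),(-45,-100,15)]
Pp=[(28,85),(-28,85),(17,-45),(-17,-45)]
def pts(v,b):
    th=v[3]; out=list(b)
    for x,r in Pp: out.append((x,r*np.cos(th)-4*np.sin(th),90+r*np.sin(th)+4*np.cos(th)))
    o=np.array(out)/1000; c,s=np.cos(v[2]),np.sin(v[2])
    return np.c_[v[0]+c*o[:,0]-s*o[:,1],v[1]+s*o[:,0]+c*o[:,1],o[:,2]]
tm=np.array(tu)/4+[150,180]; sm=np.array(su)/3.75+[220,280]
def res(v):
    return np.r_[(proj(T,pts(v,B))-tm).ravel(),(proj(S,pts(v,Bs))-sm).ravel()]
r=least_squares(res,[0.3,0.2,0,0.1],x_scale=[.01,.01,.1,.1])
print(r.x,np.round(r.fun.reshape(-1,2),1).tolist())
print('bowl',ray(T,[(226.4,203.6)],0.05), 'rib',ray(T,[(300.5,312.8)],0.012))
E
python3 fit.py
```

```text
[0.4836921  0.19640549 0.03385742 0.17967734] [[-1.3, 1.7], [0.0, 0.6], [-0.8, -0.2], [-0.4, 0.9], [-0.3, 0.8], [-0.7, 0.5], [-0.3, 0.2], [0.6, 0.8], [-2.9, -0.7], [1.0, 0.1], [-1.2, -1.6], [1.7, -0.1], [-1.7, -1.9], [0.9, -1.8]]
bowl [[0.63794358 0.1894691  0.05      ]] rib [[0.39736458 0.02793429 0.012     ]]
```

```bash
cat > plan.py <<'E'
# plan.py own_y own_z [own_x] [tilt_deg] : target of fingertip (14mm ahead of TCP) in stand frame (mm)
import sys
from station import ctrl
from h import *
C=np.array([0.4837,0.1964,0]); yaw=0.034
def main(oy,oz,ox=0,tilt=0):
    o=ctrl.get_obs(); p=o['tool_pos']; Rc=R.from_rotvec(o['tool_rot'])
    Rs=R.from_euler('z',yaw)
    best=None
    for s in (1,-1):
        # columns: tool x = s*own y, tool y=-z, tool z = x cross y
        x=np.array([0,s,0.]); y=np.array([0,0,-1.]); z=np.cross(x,y)
        Rt=Rs*R.from_euler('x',tilt,degrees=True)*R.from_matrix(np.c_[x,y,z])
        d=(Rc.inv()*Rt)
        if best is None or d.magnitude()<best[0].magnitude(): best=(d,Rt)
    d,Rt=best
    tip=C+Rs.apply(np.array([ox,oy,oz])/1000)
    tcp=tip-Rt.apply([0,.014,0])
    tipn=p+Rc.apply([0,.014,0])
    print('t',round(o['t'],2),'tip own mm',np.round(Rs.inv().apply(tipn-C)*1000,1),'F',np.round(o['contact_force'],1),'open',round(o['opening'],4))
    print('rot deg tool',np.round(np.degrees(d.as_rotvec()),1))
    print('delta tool mm (current axes)',np.round(Rc.inv().apply(tcp-p)*1000,1))
    print('delta tool mm (target axes)',np.round(Rt.inv().apply(tcp-p)*1000,1))
    print('q',np.round(o['q'],2))
main(*map(float,sys.argv[1:]))
E
python3 plan.py -43 150
```

```text
t 0.5 tip own mm [-313.9  419.8  231.3] F [-0.2 -0.   0.3] open 0.0856
rot deg tool [ 0.  73.6  0. ]
delta tool mm (current axes) [ 431.6   81.3 -355.5]
delta tool mm (target axes) [462.8  81.3 313.9]
q [ 1.2   0.05  1.61 -0.    1.48 -0.12]
```

Request:
servo_tool --delta_pos '[[0.043,0,-0.0355],[0.043,0,-0.0355],[0.043,0,-0.0355],[0.043,0,-0.0355],[0.043,0,-0.0355]]' --dr '[[0,0,0],[0,0,0],[0,0,0],[0,0,0],[0,0,0]]' --grip '[0,0,0,0,0]' --grip_force 20

```text
t: 1.12
tool_pos: [0.3226, 0.3766, 0.2457]
tool_rot: [-1.56, 0.19, -0.193]
contact_force: [0.4, -0.0, 0.2]
opening: -0.0
```

Request:
servo_tool --delta_pos '[[0.043,0,-0.0355],[0.043,0,-0.0355],[0.043,0,-0.0355],[0.043,0,-0.0355],[0.043,0,-0.0355]]' --dr '[[0,0,0],[0,0,0],[0,0,0],[0,0,0],[0,0,0]]' --grip '[0,0,0,0,0]'

```text
t: 1.75
tool_pos: [0.4929, 0.1444, 0.2477]
tool_rot: [-1.557, 0.186, -0.197]
contact_force: [1.7, 0.2, 0.3]
opening: -0.0001
```

Request:
servo_tool --delta_pos '[[0,0,0],[0,0,0],[0,0,0],[0,0,0],[0,0,0]]' --dr '[[0,10.5,0],[0,10.5,0],[0,10.5,0],[0,10.5,0],[0,10.5,0]]' --grip '[0,0,0,0,0]'

```text
t: 2.38
tool_pos: [0.4954, 0.1397, 0.2483]
tool_rot: [-1.36, 0.914, -0.922]
contact_force: [-0.1, -0.1, -0.4]
opening: -0.0001
```

```bash
python3 plan.py -43 130
```

```text
t 2.38 tip own mm [  9.9 -57.  234.3] F [-0.1 -0.1 -0.4] open -0.0001
rot deg tool [-0.5 20.3 -0.1]
delta tool mm (current axes) [-16.5 104.3  -5.2]
delta tool mm (target axes) [-14.1 104.3  -9.7]
q [ 0.13 -0.22  1.87  0.    1.49 -0.26]
```

Request:
servo_tool --delta_pos '[[-0.016,0.05,-0.005],[0,0.05,0],[0,0,0]]' --dr '[[0,10.5,0],[0,10,0],[0,0,0]]' --grip '[0,0,0]'

```text
t: 2.75
tool_pos: [0.4867, 0.1534, 0.1484]
tool_rot: [-1.206, 1.186, -1.197]
contact_force: [-0.1, -0.1, 0.2]
opening: -0.0001
```

```bash
python3 plan.py -43 100
python3 - <<'E'
from station import ctrl
import cv2
a=ctrl.get_image('side'); cv2.imwrite('pics/s1.png',cv2.resize(a[150:450,150:450][:,:,::-1],None,fx=2,fy=2))
a=ctrl.get_image('wrist'); cv2.imwrite('pics/w1.png',a[:,:,::-1])
E
```

```text
t 2.75 tip own mm [  1.7 -43.  134.4] F [-0.1 -0.1  0.2] open -0.0001
rot deg tool [-0.8 -0.7 -0.2]
delta tool mm (current axes) [ 0.1 34.4 -2. ]
delta tool mm (target axes) [-0.  34.4 -1.5]
q [ 0.16 -0.15  1.98  0.    1.3   0.14]
```

View pics/s1.png

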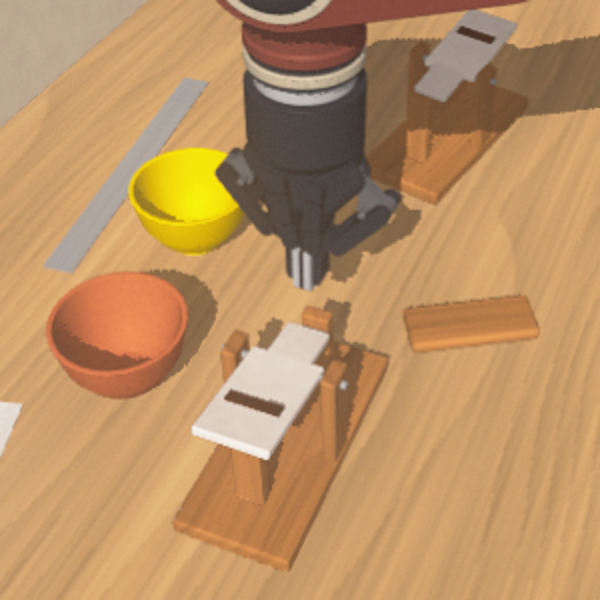

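View pics/w1.png

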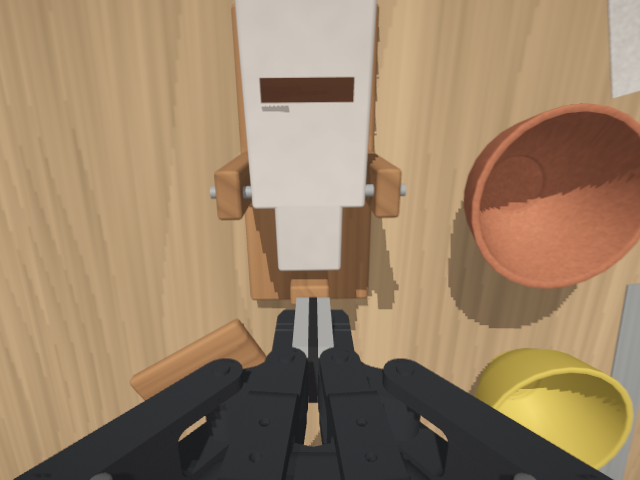

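Run:
```python
from station import ctrl
import cv2
from h import *
Rs=R.from_euler('z',0.034);C=np.array([0.4837,0.1964,0])
o=ctrl.get_obs();p=ctrl.camera_params('wrist')
P=[]
th=.18
P+=[(x,r*np.cos(th)-4*np.sin(th),90+r*np.sin(th)+4*np.cos(th)) for x,r in [(17,-45),(-17,-45),(28,85),(-28,85)]]
P+=[(x,y,86) for x in(-11,11) for y in (-54,-66)]
P+=[(x,y,100) for x in(-32,-44,32,44) for y in (-12,12)]
tip=o['tool_pos']+R.from_rotvec(o['tool_rot']).apply([0,.014,0])
W=np.vstack([C+Rs.apply(np.array(P)/1000),tip])
for n,f,img in [('wrist','w1',None),('side','x',1)]:
    im=cv2.cvtColor(ctrl.get_image(n),cv2.COLOR_RGB2BGR)
    for u,v in proj(ctrl.camera_params(n),W): cv2.circle(im,(int(round(u)),int(round(v))),2 if n=='wrist' else 1,(0,255,0),-1)
    if n=='side': im=cv2.resize(im[200:440,200:440],None,fx=2.5,fy=2.5)
    cv2.imwrite(f'pics/ov_{n}.png',im)
```

```text
(no output)
```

View pics/ov_wrist.png

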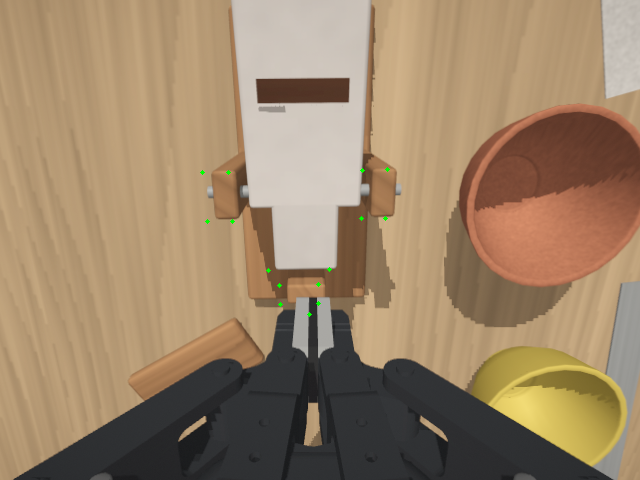

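View pics/ov_side.png

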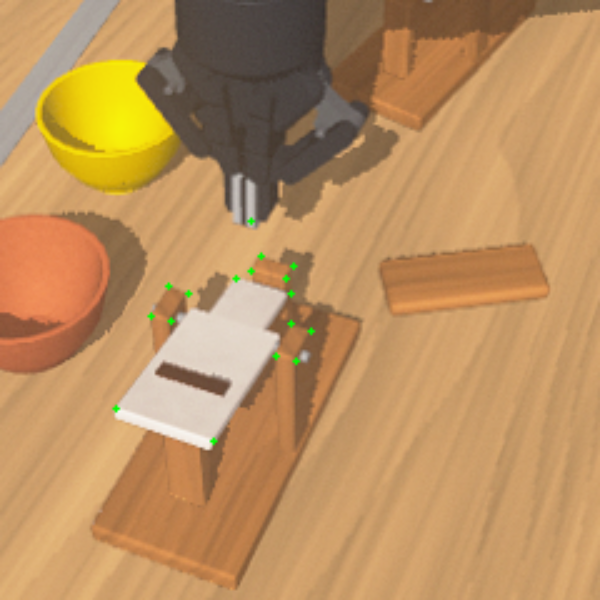

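Request:
servo_tool --delta_pos '[[-0.003,0.03,0.001],[0,0.006,0],[0,0.006,0]]' --dr '[[-0.8,-0.7,0],[0,0,0],[0,0,0]]' --grip '[0,0,0]'

```text
t: 3.32
tool_pos: [0.4988, 0.158, 0.1212]
tool_rot: [-1.201, 1.167, -1.189]
contact_force: [0.0, -0.1, 0.5]
opening: -0.0001
```

Request:
servo_tool --delta_pos '[[0,0.006,0],[0,0.006,0],[0,0.006,0]]' --dr '[[0,0,0],[0,0,0],[0,0,0]]' --grip '[0,0,0]'

```text
t: 3.7
tool_pos: [0.5007, 0.1582, 0.1046]
tool_rot: [-1.198, 1.165, -1.191]
contact_force: [0.8, -0.3, -0.2]
opening: 0.0002
```

```bash
python3 plan.py -40 60
python3 - <<'E'
from station import ctrl
import cv2
a=ctrl.get_image('side'); cv2.imwrite('pics/s2.png',cv2.resize(a[200:440,200:440][:,:,::-1],None,fx=2.5,fy=2.5))
E
```

```text
t 3.7 tip own mm [ 16.1 -38.6  90.6] F [ 0.8 -0.3 -0.2] open 0.0002
rot deg tool [-1.7  0.1 -0.5]
delta tool mm (current axes) [  1.5  30.1 -16.6]
delta tool mm (target axes) [  1.3  30.6 -15.7]
q [ 0.16 -0.07  1.98  0.    1.2   0.12]
```

View pics/s2.png

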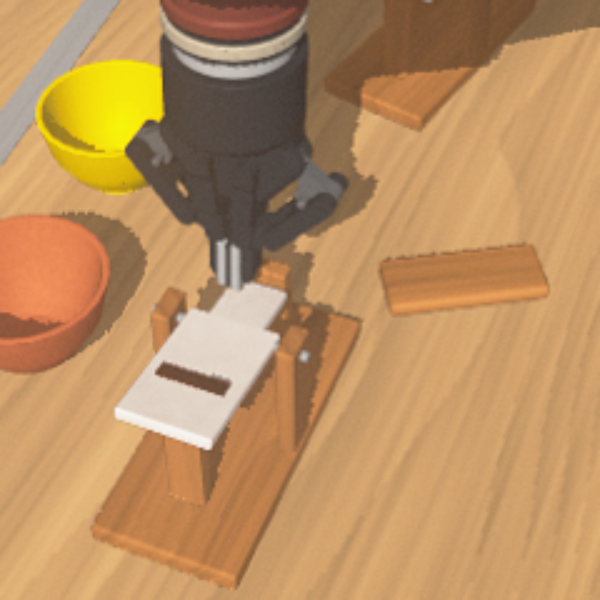

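Request:
servo_tool --delta_pos '[[0,0,-0.012],[0,0,0]]' --dr '[[-1.7,0,-0.5],[0,0,0]]' --grip '[0,0]'

```text
t: 4.0
tool_pos: [0.4869, 0.1576, 0.1029]
tool_rot: [-1.23, 1.185, -1.182]
contact_force: [-0.1, 0.1, 0.1]
opening: -0.0002
```

```bash
python3 plan.py -40 60
```

```text
t 4.0 tip own mm [  1.9 -38.9  88.9] F [-0.1  0.1  0.1] open -0.0002
rot deg tool [0.2 0.1 0.1]
delta tool mm (current axes) [ 1.1 28.9 -1.8]
delta tool mm (target axes) [ 1.1 28.9 -1.9]
q [ 0.17 -0.08  1.99 -0.    1.23  0.13]
```

Request:
servo_tool --delta_pos '[[0,0.006,0],[0,0.006,0],[0,0.006,0]]' --dr '[[0,0,0],[0,0,0],[0,0,0]]' --grip '[0,0,0]'

```text
t: 4.38
tool_pos: [0.4884, 0.1583, 0.086]
tool_rot: [-1.226, 1.182, -1.183]
contact_force: [0.4, 0.3, 4.3]
opening: -0.0004
```

```bash
python3 plan.py -40 60
python3 - <<'E'
from station import ctrl
import cv2
a=ctrl.get_image('side'); cv2.imwrite('pics/s3.png',cv2.resize(a[200:440,200:440][:,:,::-1],None,fx=2.5,fy=2.5))
E
```

```text
t 4.38 tip own mm [  3.4 -38.2  72. ] F [0.4 0.3 4.3] open -0.0004
rot deg tool [0.  0.1 0. ]
delta tool mm (current axes) [ 1.7 12.  -3.4]
delta tool mm (target axes) [ 1.8 12.  -3.4]
q [ 0.17 -0.06  2.   -0.    1.2   0.13]
```

View pics/s3.png

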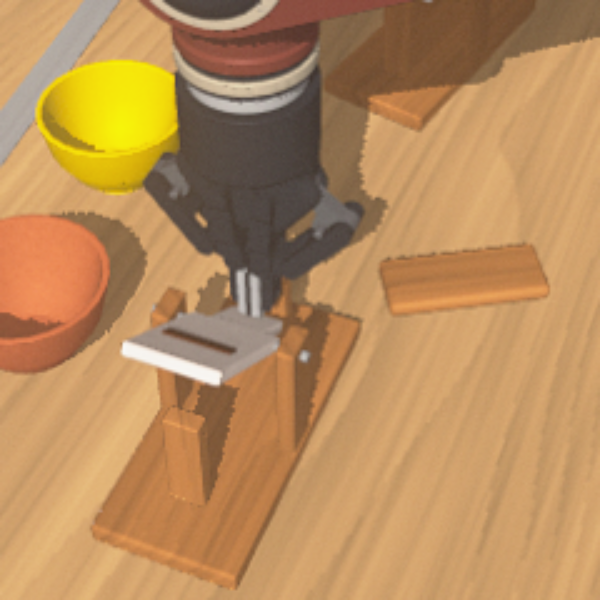

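Request:
servo_tool --delta_pos '[[0.0005,0.006,-0.002],[0,0.006,-0.001],[0,0.006,0]]' --dr '[[0,0,0],[0,0,0],[0,0,0]]' --grip '[0,0,0]'

```text
t: 4.8
tool_pos: [0.4852, 0.157, 0.0661]
tool_rot: [-1.227, 1.182, -1.184]
contact_force: [-0.2, -0.6, 1.0]
opening: -0.0004
```

```bash
python3 plan.py -34 52
python3 - <<'E'
from station import ctrl
import cv2
a=ctrl.get_image('side'); cv2.imwrite('pics/s4.png',cv2.resize(a[200:440,200:440][:,:,::-1],None,fx=2.5,fy=2.5))
E
```

```text
t 4.8 tip own mm [  0.2 -39.5  52.1] F [-0.2 -0.6  1. ] open -0.0004
rot deg tool [0.  0.1 0.1]
delta tool mm (current axes) [-5.5  0.1 -0.2]
delta tool mm (target axes) [-5.5  0.1 -0.2]
q [ 0.17 -0.04  2.02 -0.    1.16  0.13]
```

View pics/s4.png

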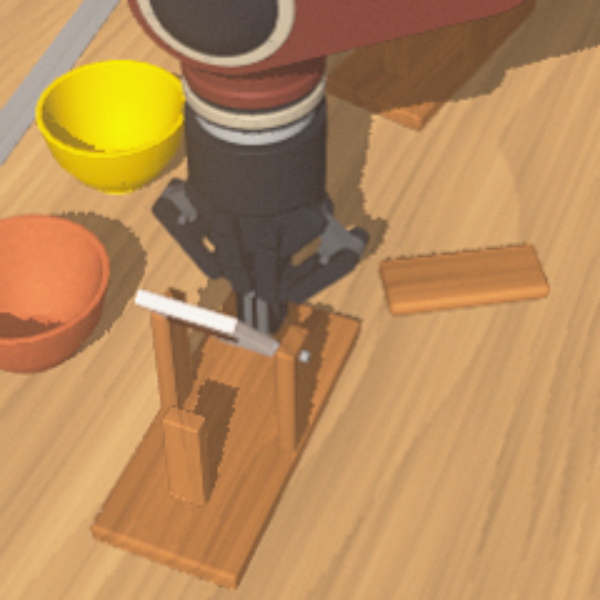

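Request:
servo_tool --delta_pos '[[-0.004,0,0],[-0.004,0,0]]' --dr '[[0,0,0],[0,0,0]]' --grip '[0,0]'

```text
t: 5.1
tool_pos: [0.4828, 0.1635, 0.0627]
tool_rot: [-1.234, 1.184, -1.185]
contact_force: [-0.0, -1.7, 0.2]
opening: -0.0004
```

```bash
python3 plan.py -36 52
python3 - <<'E'
from station import ctrl
import cv2
a=ctrl.get_image('side'); cv2.imwrite('pics/s5.png',cv2.resize(a[200:440,200:440][:,:,::-1],None,fx=2.5,fy=2.5))
a=ctrl.get_image('wrist'); cv2.imwrite('pics/w5.png',a[:,:,::-1])
E
```

```text
t 5.1 tip own mm [ -2.1 -32.9  48.7] F [-0.  -1.7  0.2] open -0.0004
rot deg tool [0.3 0.1 0.3]
delta tool mm (current axes) [ 3.2 -3.3  2. ]
delta tool mm (target axes) [ 3.2 -3.3  2. ]
q [ 0.18 -0.03  2.02 -0.01  1.16  0.15]
```

View pics/s5.png

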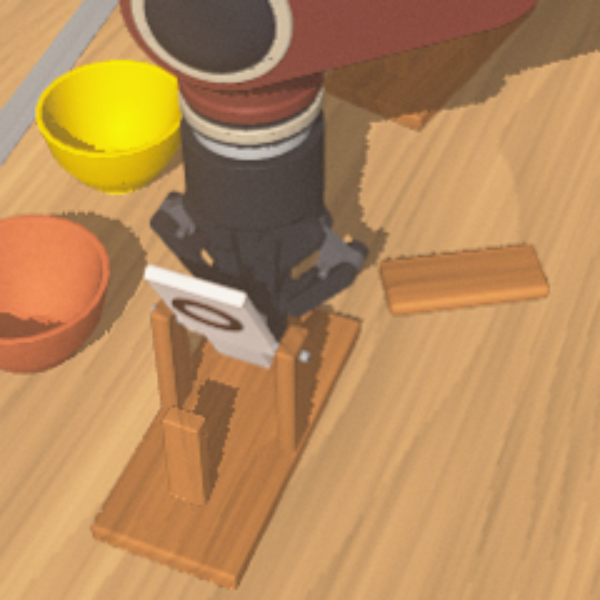

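View pics/w5.png

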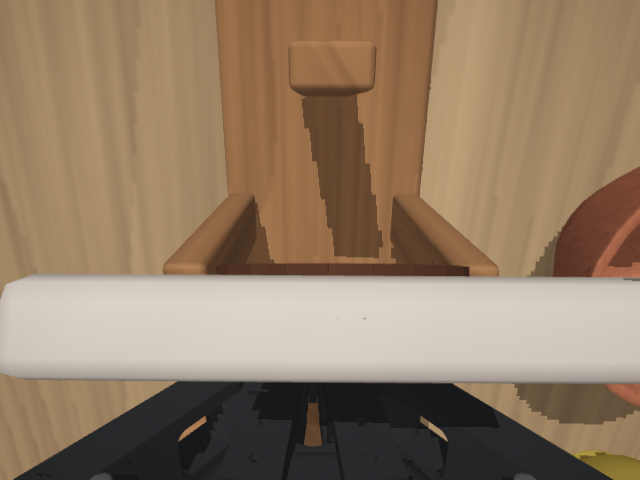

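Request:
servo_tool --delta_pos '[[0.01,-0.003,0.002],[0,-0.05,0],[0,-0.06,0],[0,-0.04,0],[0,-0.01,0]]' --dr '[[0,0,0],[0,0,0],[0,0,0],[0,0,0],[0,0,0]]' --grip '[0,0,0,0,0]'

```text
t: 5.82
tool_pos: [0.4859, 0.1548, 0.232]
tool_rot: [-1.229, 1.187, -1.179]
contact_force: [0.3, -0.7, -0.7]
opening: 0.0002
```

```bash
python3 plan.py 75 205
```

```text
t 5.83 tip own mm [  0.7 -41.6 218. ] F [ 0.3 -0.7 -0.7] open 0.0002
rot deg tool [ 0.3  0.1 -0.1]
delta tool mm (current axes) [-116.6   13.2   -0.4]
delta tool mm (target axes) [-116.6   13.    -0.8]
q [ 0.16 -0.22  1.89  0.    1.47  0.12]
```

Request:
servo_tool --delta_pos '[[-0.058,0,0],[-0.058,0,0],[0,0.04,0],[0,0.03,0]]' --dr '[[0,0,0],[0,0,0],[0,0,0],[0,0,0]]' --grip '[0,0,0,0]'

```text
t: 6.32
tool_pos: [0.4835, 0.2743, 0.1627]
tool_rot: [-1.221, 1.186, -1.181]
contact_force: [-0.7, -0.1, -0.5]
opening: 0.0002
```

```bash
python3 plan.py 40 145
python3 - <<'E'
from station import ctrl
import cv2
a=ctrl.get_image('side'); cv2.imwrite('pics/s6.png',cv2.resize(a[140:440,180:480][:,:,::-1],None,fx=2,fy=2))
E
```

```text
t 6.33 tip own mm [  2.4  77.9 148.7] F [-0.7 -0.1 -0.5] open 0.0002
rot deg tool [-0.  -0.  -0.3]
delta tool mm (current axes) [37.8  3.5 -2.4]
delta tool mm (target axes) [37.8  3.7 -2.4]
q [ 0.38 -0.05  1.86  0.    1.33  0.34]
```

View pics/s6.png

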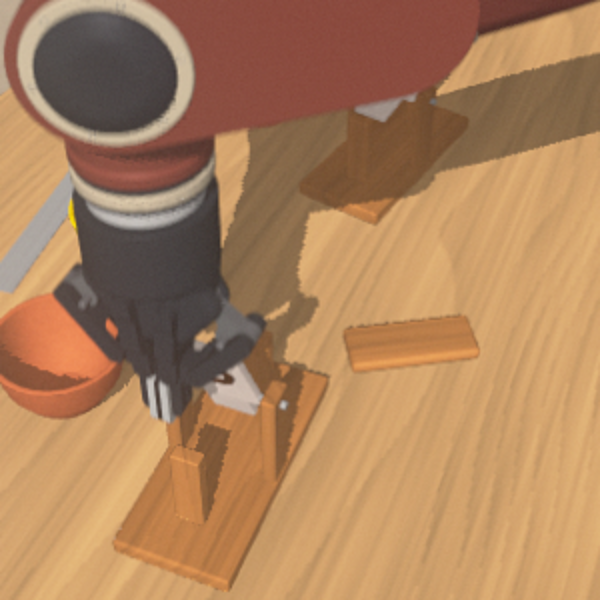

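Request:
servo_tool --delta_pos '[[0.02,0.002,-0.002],[0.012,0,0],[0.012,0,0],[0.012,0,0],[0.012,0,0]]' --dr '[[0,0,0],[0,0,0],[0,0,0],[0,0,0],[0,0,0]]' --grip '[0,0,0,0,0]'

```text
t: 7.0
tool_pos: [0.4824, 0.2006, 0.1583]
tool_rot: [-1.223, 1.191, -1.18]
contact_force: [0.2, 2.0, -0.6]
opening: -0.0
```

```bash
python3 plan.py -25 140
python3 - <<'E'
from station import ctrl
import cv2
a=ctrl.get_image('side'); cv2.imwrite('pics/s7.png',cv2.resize(a[140:440,180:480][:,:,::-1],None,fx=2,fy=2))
E
```

```text
t 7.0 tip own mm [ -1.2   4.3 144.3] F [ 0.2  2.  -0.6] open -0.0
rot deg tool [ 0.2 -0.1 -0.3]
delta tool mm (current axes) [29.2  4.1  1.2]
delta tool mm (target axes) [29.2  4.3  1.1]
q [ 0.25 -0.12  1.93  0.01  1.33  0.21]
```

View pics/s7.png

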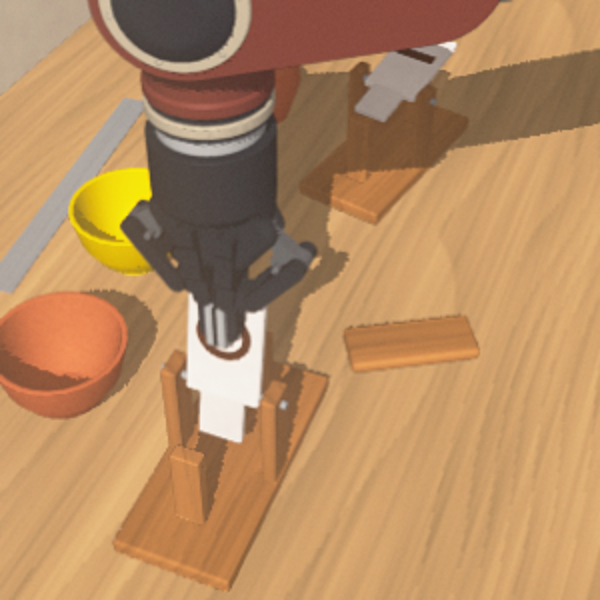

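Request:
servo_tool --delta_pos '[[0.012,0,0],[0.012,0.002,0],[0.012,0.005,0],[0.01,0.008,0],[0.008,0.009,0]]' --dr '[[0,0,0],[0,0,0],[0,0,0],[0,0,0],[0,0,0]]' --grip '[0,0,0,0,0]'

```text
t: 7.68
tool_pos: [0.485, 0.142, 0.1334]
tool_rot: [-1.222, 1.189, -1.182]
contact_force: [-0.1, 1.5, 0.8]
opening: -0.0002
```

```bash
python3 plan.py -60 96
python3 - <<'E'
from station import ctrl
import cv2
a=ctrl.get_image('side'); cv2.imwrite('pics/s8.png',cv2.resize(a[140:440,180:480][:,:,::-1],None,fx=2,fy=2))
E
```

```text
t 7.67 tip own mm [ -0.6 -54.4 119.4] F [-0.1  1.5  0.8] open -0.0002
rot deg tool [ 0.1 -0.1 -0.2]
delta tool mm (current axes) [ 5.7 23.3  0.6]
delta tool mm (target axes) [ 5.6 23.4  0.6]
q [ 0.14 -0.14  1.99  0.    1.29  0.1 ]
```

View pics/s8.png

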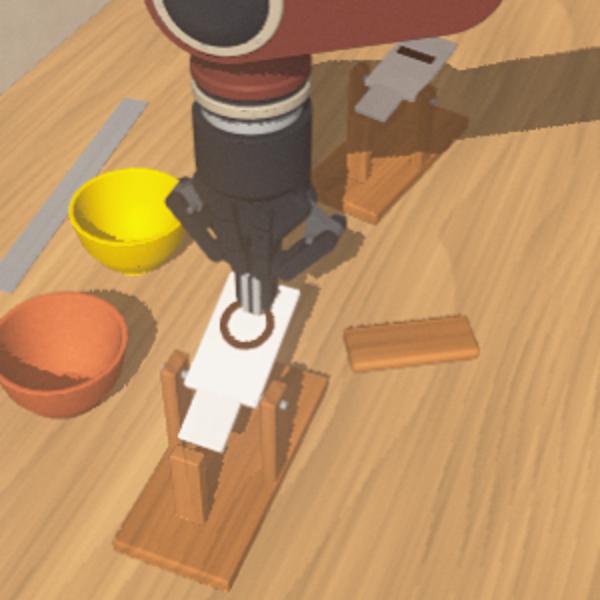

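Going well. Now down gently to rest.

Request:
servo_tool --delta_pos '[[0.004,0.007,0],[0.003,0.007,0],[0.002,0.005,0]]' --dr '[[0,0,0],[0,0,0],[0,0,0]]' --grip '[0,0,0]'

```text
t: 8.1
tool_pos: [0.4843, 0.1316, 0.1112]
tool_rot: [-1.225, 1.19, -1.182]
contact_force: [0.5, -0.2, 1.0]
opening: 0.0
```

Request:
servo_tool --delta_pos '[[0,0.004,0],[0,0.002,0]]' --dr '[[0,0,0],[0,0,0]]' --grip '[0,0]'

```text
t: 8.35
tool_pos: [0.4846, 0.1314, 0.1076]
tool_rot: [-1.227, 1.19, -1.182]
contact_force: [-9.5, -1.0, 19.2]
opening: 0.0001
```

```bash
python3 plan.py -62 94
```

```text
t 8.35 tip own mm [ -1.4 -65.   93.6] F [-9.5 -1.  19.2] open 0.0001
rot deg tool [ 0.3 -0.1 -0.1]
delta tool mm (current axes) [-3.  -0.4  1.3]
delta tool mm (target axes) [-3.  -0.4  1.3]
q [ 0.12 -0.11  2.01  0.    1.25  0.08]
```

Request:
servo_tool --delta_pos '[[0,-0.03,0],[0,-0.05,0],[0,-0.06,0],[0.06,0,0],[0.06,0,0]]' --dr '[[0,0,0],[0,0,0],[0,0,0],[0,0,0],[0,0,0]]' --grip '[0,0,0,0,0]'

```text
t: 8.98
tool_pos: [0.4896, 0.0121, 0.2521]
tool_rot: [-1.233, 1.181, -1.176]
contact_force: [1.0, -0.2, -0.3]
opening: 0.0
```

Run:
```python
from station import ctrl
import cv2
o=ctrl.get_obs(); print(o['t'],o['tool_pos'],o['contact_force'])
a=ctrl.get_image('side'); cv2.imwrite('pics/s9.png',a[:,:,::-1])
a=ctrl.get_image('top'); cv2.imwrite('pics/t9.png',a[:,:,::-1])
from h import *
p=ctrl.camera_params('side')
Rs=R.from_euler('z',0.034);C=np.array([0.4837,0.1964,0])
im=cv2.imread('pics/s9.png')
for th,col in((3.14,(0,255,0)),(3.0,(0,0,255))):
    P=[(x,r*np.cos(th)+4*np.sin(th),90+r*np.sin(th)-4*np.cos(th)) for x,r in [(17,-45),(-17,-45),(28,85),(-28,85)]]
    for u,v in proj(p,C+Rs.apply(np.array(P)/1000)): cv2.circle(im,(int(round(u)),int(round(v))),1,col,-1)
cv2.imwrite('pics/s9z.png',cv2.resize(im[280:440,220:380],None,fx=3.7,fy=3.7,interpolation=cv2.INTER_CUBIC))
```

```text
8.975 [0.48956469 0.01209556 0.25209993] [ 0.97598193 -0.22457576 -0.31302232]
```

View pics/s9.png

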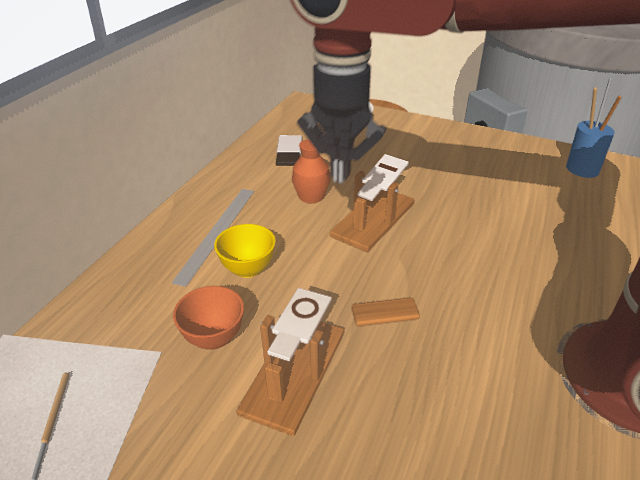

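View pics/s9z.png

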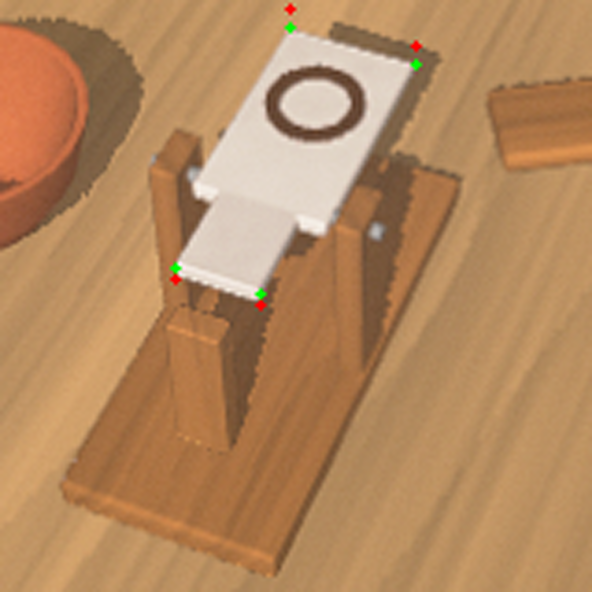

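View pics/t9.png

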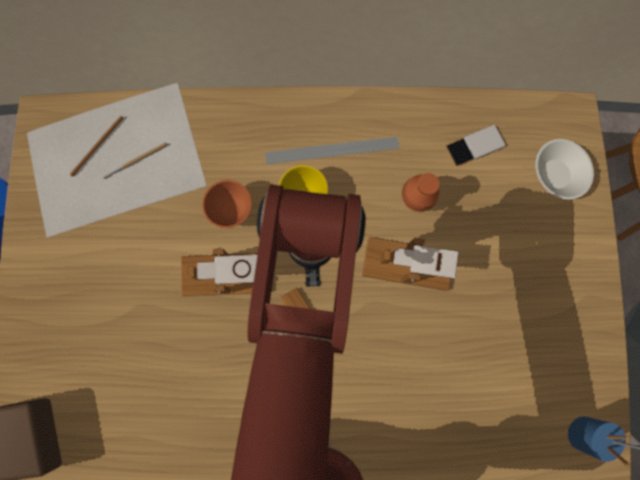

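The left paddle lies flat with its ring face up, and the image matches the model drawn at 3.14 rad. The vase's marker, both pots and the rib have not moved, and the gripper touches nothing. Handing in.

```bash
python3 -c "
from station import ctrl
print(ctrl.get_obs()['dq'].round(3)); print(ctrl.finish_job())"
```

```text
[0.072 0.009 0.015 0.058 0.009 0.06 ]
the job is handed in; nothing more can be done
None
```

The bowl's marker (the left one) is flipped: it now lies flat on the other side with the ring face up. I handed the job in at about 9 s.

I kept the gripper shut throughout. I pressed the tail down until the paddle stood at about 70°, then went round and pushed it over the top. Last, I pressed it down lightly onto its stop.

**Final checks:**
- **Left marker:** in the side image, the paddle's corners match the model drawn at 3.14 rad.
- **Everything else:** in the last side and top pictures, the vase's marker still shows its bar, and the bowl, vase and rib look unmoved. The arm hides part of the rib in the top picture, but the side picture shows all of it.
- **Robot:** it had pulled back and was touching nothing. Joint speeds were still up to 0.07 rad/s as the arm settled when I handed in.

**Disagreements and surprises:**
- **Contact force:** it stayed at about 4 N or less at every reading while turning the paddle. The last press against the stop read about 19 N upward and 9.5 N sideways.
- **Position offset:** the wrist camera view put the stand about 3–4 mm farther in x than my fit, which did not affect the push.
- **Sideways drift:** the arm drifted about 14 mm in x on the first descent, and I corrected that before touching the marker.

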